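# Run the rivets home along the cover edge

## Task

Close up the repaired instrument: starting at the white rivet by the yellow dot, run the fingertips steadily along the L-shaped row and press all five rivets fully home in that order, round the corner to the last. Press lightly and do it in one pass, staying within about 2 cm of the cover from the first rivet to the last, then come clear. Pick nothing up: leave the case where it stands and do not disturb the small things on it or around it.

Things in the scene. Friction and masses are not known exactly. Their poses are not given: they have to be found in the camera images.
- case: dark steel case of a bench instrument lying loose on the blue mat (mat top 3 above the table), 220 (x) by 140 (y) by 60 high, about 3 kg; origin at the centre of its underside, z up. Its flat top is the cover. Knobs and a display on its -x end stick out 13. It may lie at any yaw.
- cover (a point): centre of the cover (the flat top face of the case, 60 above its underside); axes as the case. Five white push rivets stand in an L along two of its edges, at (x, y) = (-80, 48), (-27, 48), (26, 48), (80, 48), (80, -12) in this frame, rivet 0 to rivet 4. A flat yellow dot, 11 across, lies at (-102, 48) beside rivet 0.
- rivet0_top (a point): top of the dome of white push rivet 0 (next to the yellow dot, the first); moves down with it. Head 26 across with sides sloping at 30 degrees, standing 6 above the cover when up, 1 when fully home.
- rivet0 (a joint): how far rivet 0 is pressed in, m: 0 up (as at the start), 0.005 fully home against its stop. About 1.5 N moves it; it does not spring back. Its sloping sides let a fingertip sliding along at 1 to 2 above the cover push it down.
- rivet1_top (a point): top of the dome of white push rivet 1 (counted from the yellow dot); moves down with it. Head 26 across with sides sloping at 30 degrees, standing 6 above the cover when up, 1 when fully home.
- rivet1 (a joint): how far rivet 1 is pressed in, m: 0 up (as at the start), 0.005 fully home against its stop. About 1.5 N moves it; it does not spring back. Its sloping sides let a fingertip sliding along at 1 to 2 above the cover push it down.
- rivet2_top (a point): top of the dome of white push rivet 2 (counted from the yellow dot); moves down with it. Head 26 across with sides sloping at 30 degrees, standing 6 above the cover when up, 1 when fully home.
- rivet2 (a joint): how far rivet 2 is pressed in, m: 0 up (as at the start), 0.005 fully home against its stop. About 1.5 N moves it; it does not spring back. Its sloping sides let a fingertip sliding along at 1 to 2 above the cover push it down.
- rivet3_top (a point): top of the dome of white push rivet 3 (the corner of the L); moves down with it. Head 26 across with sides sloping at 30 degrees, standing 6 above the cover when up, 1 when fully home.
- rivet3 (a joint): how far rivet 3 is pressed in, m: 0 up (as at the start), 0.005 fully home against its stop. About 1.5 N moves it; it does not spring back. Its sloping sides let a fingertip sliding along at 1 to 2 above the cover push it down.
- rivet4_top (a point): top of the dome of white push rivet 4 (last of the row); moves down with it. Head 26 across with sides sloping at 30 degrees, standing 6 above the cover when up, 1 when fully home.
- rivet4 (a joint): how far rivet 4 is pressed in, m: 0 up (as at the start), 0.005 fully home against its stop. About 1.5 N moves it; it does not spring back. Its sloping sides let a fingertip sliding along at 1 to 2 above the cover push it down.
- screw_dish: shallow aluminium dish, 44 across, 14 high, standing loose on the cover; origin under its centre. Leave alone.
- dial_cap: red knob cap, 26 across, 18 high, standing loose on the cover; origin under its centre. Leave alone.
- spool: blue solder spool on end, 54 across, 35 high, loose on the mat; origin under its centre. Leave alone.
- flux_jar: white jar with red cap, 48 across, 45 high, loose on the mat; origin under its centre. Leave alone.
- cleaner: amber bottle, 44 across, 90 high, loose on the mat; origin under its centre. Leave alone.
- screwdriver: screwdriver lying on the mat, 170 long along its own x, up to 30 thick. Leave alone.
- multimeter: yellow handheld meter lying flat on the mat, 150 (x) by 75 by 34 high; origin under its centre. Leave alone.

How it is judged (in metres and radians):
On the way, in this order (a step that is already met when the one before it is completed fails the run):
1. the first rivet counted from the yellow dot is pressed home (value of joint rivet0 above 0.0035 m), for 0.1 s.
2. the second rivet counted from the yellow dot is pressed home (value of joint rivet1 above 0.0035 m), for 0.1 s.
3. the third rivet counted from the yellow dot is pressed home (value of joint rivet2 above 0.0035 m), for 0.1 s.
4. the fourth (corner) rivet counted from the yellow dot is pressed home (value of joint rivet3 above 0.0035 m), for 0.1 s.
5. the fifth (last) rivet counted from the yellow dot is pressed home (value of joint rivet4 above 0.0035 m), for 0.1 s.
At the end, for the whole second after the job is handed in: all five rivets pressed at least 3.5 mm of their 5 mm; the case at rest, flat and within 3 cm of where it stood; every bystander within 3 cm of where it stood (value of joint each of rivet0, rivet1, rivet2, rivet3, rivet4 above 0.0035 m and distance of each of case, screw_dish, dial_cap, spool, flux_jar, cleaner, screwdriver, multimeter from where it was at the start of the episode below 0.03 m and angle between case's own z axis and vertical below 0.05 rad and linear speed of case below 0.02 m/s); the robot touches nothing.
It fails at once if the case is shoved more than 3 cm, lifted or tipped (distance of case from where it was at the start of the episode above 0.03 m or height (world z) of case above 0.013 m or angle between case's own z axis and vertical above 0.1 rad).
It fails at once if a bystander is moved more than 3 cm or lifted (distance of any of screw_dish, dial_cap, spool, flux_jar, cleaner, screwdriver, multimeter from where it was at the start of the episode above 0.03 m or height (world z) of any of screw_dish, dial_cap above 0.075 m or height (world z) of any of spool, flux_jar, cleaner, multimeter above 0.013 m).
It fails at once if the cover or a rivet is pressed with more than 40 N (contact force between the arm and case above 40 N).
It fails at once if between the first rivet and the last the fingertips rise more than about 4 cm above the cover (value of joint rivet0 above 0.0035 m and value of joint rivet4 below 0.0035 m and z of the grasp point in the frame of cover above 0.06 m).
It also fails if it takes over 48 s, if anything falls off the work surface, if the arm or the gripper's body presses on something with over 40 N, if the wrist force passes 120 N, or if a joint passes its speed limit or range.

## Robot

A 6-joint arm with a two-finger parallel gripper is mounted at the origin on the work surface. World frame = base frame: x ahead of the robot, y to its left, z up, the work surface at z = 0. Lengths are in mm, angles in degrees, forces in N, time in s.
With the tool pointing down it reaches from about 350 to 850 mm from the base axis. Payload 8.1 kg.
Tool frame: the origin (TCP) lies at the very end of the fingers, on their centre line; the grasp point (between the pads) lies 19 mm behind it; z points along the fingers, y is the line along which they close (so a half turn about z gives the same grasp; the last joint's range is limited). The gripper opens to 85 mm and grips with 20 to 120 N. Pads are 22 mm wide; open, the fingers measure 114 mm over their backs; the gripper's body (76 mm by 85 mm) begins 54 mm behind the grasp point. The pads swing forward as they close: fully open they stand 13 mm farther back than shut.
Start: joints at [71.654, 7.471, 85.268, -0, 87.261, -4.893], TCP at [139.567, 583.546, 231.292] pointing down, gripper open.
Joint ranges: [-169.43, 169.43], [-51.17, 129.36], [1.28, 143.12], [-76.62, 256.62], [0, 156.53], [-152.29, 152.29]. Speed limits (degrees/s): [136.94, 136.94, 159.86, 180, 180, 180].

## Interface

Orientations are given as [roll, pitch, yaw] about the fixed x, y, z axes, in that order (R = Rz(yaw) Ry(pitch) Rx(roll)).
In Python, from bench import sense, eyes, job, models gives the robot as it stands. The module is installed in compiled form; this text tells all that it offers.
- The arm moves only by the tool apply_moves, never from a script. Its argument "rows" is a list of rows, each a list of 6 numbers: the shift along the tool's x, y, z in mm, then the turn, a rotation vector about the tool's x, y, z in rad. In form: [[dx, dy, dz, rx, ry, rz], ...]. A call has exactly 5 rows; each row shifts and turns the commanded pose from where the row before left it, along the tool's axes as they then stand; what a row does not reach is not made up. A row lasts 1/8 s, in which the tool goes at most 62.5 mm and 10.7 degrees, less where a joint would pass 70% of its speed; a pose out of reach is approached as far as the arm can. A call is refused whole if a number of a shift passes 62.5 or a number of a turn 0.188, either way. A call with a gripper value outside its range is refused whole. "fingers" is the finger opening in mm, from 0 to 85.4, set as the call begins (left out, the last holds). The fingers move at their own pace and stop on an object; "grip_force" is the grip in N (left out, the last holds). Time passes only in rows, so rows that do not move let the fingers close, or fill a call up. It gives the time, the measured TCP pose, the force, the opening and the grip force at its end, in the units of the state.
- sense(): the state, without advancing time (a new reading comes with each control period).
- eyes.snapshot(name): name is "scene" or "top" or "wrist"; returns (picture, depth): 400x640x3 uint8, red, green, blue; 400x640 float32, mm along the optical axis (not along the pixel's ray), 0 where there is no reading.
- eyes.get_calibration(name): a dict with "intrinsics" (3x3 intrinsics, pixels), "D" ([k1, k2, p1, p2, k3] as OpenCV has them; the pictures are not rectified), "R" (3x3) and "t" (3): a world point X has camera coordinates R X + t; the wrist camera has in their place "mount" (4x4, takes a point from camera to tool coordinates, whose origin is the TCP and whose axes are the flange's). Camera axes: x right, y down, z forward; pixel columns grow to the right and rows downward; lengths in mm; the calibration is good to about 2 mm. A picture is of the moment at which its call begins: read the wrist's pose just before it. get_calibration takes no time and is no camera call.
- job.hand_in(): hands the job in; it is judged then, once.
Trained networks look in the newest picture that a camera, given by its name, has taken for a name from the list of things; names that differ only in an ending like _2 or _b are one class to them, and where a whole thing is asked for, a point or a joint stands for the part that bears it (a point fixed in the world has none). Each returns a list of dicts, best first, with "confidence" (0 to 1); they miss things now and then, are a little off and sometimes report something else, mostly with a low value. They report only what shows in the picture. A call takes as long as a camera call.
- models.boxes_of(name, camera): "xyz" ([x, y, z] in mm, in world coordinates, good to about 4 mm: the middle of the surface that is visible of it).
- models.cut_out(name, camera): "pixels" (400x640 bool, what is visible of it).
- models.place_of(name, camera): "xyz" ([x, y, z] in mm, in world coordinates, good to about 4 mm: a listed point, or the origin of a listed thing).
The state is a dict: "time": time; "joint_pos": joint angles; "qd": joint speeds; "joint_efforts": joint torques, N m; "tool_pos": TCP position; "tcp_rot": TCP orientation; "ft_force": force on the tool from outside, world axes, zero at the start; "wrist_torque": the same for the moment, N m; "finger_gap": finger opening in mm; "grip_force": force on a finger pad.
Only numpy, scipy, OpenCV 4.12 (cv2) and the standard library are available. Lean on these libraries where they do the work, as an engineer would, in place of code of your own. Each camera call takes 0.05 s, during which the arm holds its last target. There are 200 camera calls.

## Working session

There is one attempt and no reset: what is moved stays moved. The work goes in short steps, Python scripts to look and compute and a tool call to move; the robot and the scene stay as the last step left them, time stands still between calls to the robot, and variables do not carry over. Pictures are saved under pics/ and viewed, at most 10 in all, crops included, and the job is handed in when it is done.

Besides the shell and the picture viewer there is one more tool, called after "Request:" in YAML: its name, and indented under it one key for each argument. apply_moves: Moves the arm, as the interface text tells. Its arguments: {"type":"object","properties":{"rows":{"type":"array"},"fingers":{"type":"number"},"grip_force":{"type":"number"}},"required":["rows"]}

```bash
mkdir -p pics
cat > h.py <<'E'
import numpy as np, cv2
from bench import sense, eyes, job, models
from scipy.spatial.transform import Rotation as Ro
def toworld(cam,depth,uv,s=None):
    c=eyes.get_calibration(cam); K=np.array(c['intrinsics'],float); D=np.array(c['D'],float)
    uv=np.array(uv,float).reshape(-1,2)
    n=cv2.undistortPoints(uv.reshape(-1,1,2),K,D).reshape(-1,2)
    z=depth[uv[:,1].astype(int),uv[:,0].astype(int)]
    P=np.c_[n*z[:,None],z]
    if cam=='wrist':
        M=np.array(c['mount']); T=P@M[:3,:3].T+M[:3,3]
        return T@Ro.from_euler('xyz',s['tcp_rot'],degrees=True).as_matrix().T+np.array(s['tool_pos'])
    return (P-np.array(c['t']))@np.array(c['R'])
E
python3 - <<'E'
from h import *
s=sense();print(s)
for n in ['top','scene']:
    p,d=eyes.snapshot(n); cv2.imwrite(f'pics/{n}0.png',p[...,::-1]); np.save(n+'.npy',d)
for n in ['rivet%d_top'%i for i in range(5)]+['case','screw_dish','dial_cap','cleaner','flux_jar','spool']:
    for r in models.place_of(n,'top')[:2]: print(n,np.round(r['xyz']),round(r['confidence'],2))
E
```

```text
{'time': 0.0, 'joint_pos': array([ 7.16532740e+01,  7.51488766e+00,  8.53314728e+01,  6.77041131e-04,
        8.72609473e+01, -4.89378712e+00]), 'qd': array([ 0.01132663, -0.00132009, -0.02195437, -0.0364084 , -0.10992404,
        0.09072025]), 'joint_efforts': array([ 1.97260670e-03, -5.69417453e+01, -5.00538719e+01, -1.43492643e-04,
        1.51829881e-02, -3.48554261e-05]), 'tool_pos': array([139.39201034, 583.00619059, 230.2257058 ]), 'tcp_rot': array([-1.79893141e+02, -9.82804164e-03,  1.66547019e+02]), 'ft_force': array([-0.78118837, -1.12273212,  0.06027265]), 'wrist_torque': array([-0.00089966,  0.01622885, -0.0010073 ]), 'grip_force': 0.0, 'finger_gap': 85.27239767518944}
rivet0_top [579. 111.  70.] 0.51
rivet1_top [589.  55.  70.] 0.4
rivet2_top [597.   9.  68.] 0.63
rivet3_top [590.  57.  71.] 0.65
rivet3_top [605. -48.  69.] 0.64
rivet4_top [547. -60.  75.] 0.63
case [548.  23.   3.] 0.86
screw_dish [504.  65.  62.] 0.5
dial_cap [508.   5.  65.] 0.42
cleaner [ 641. -349.    2.] 0.56
flux_jar [631. 379.  -2.] 0.56
flux_jar [550. -59.  75.] 0.49
spool [487. 315.   4.] 0.94
```

View pics/top0.png

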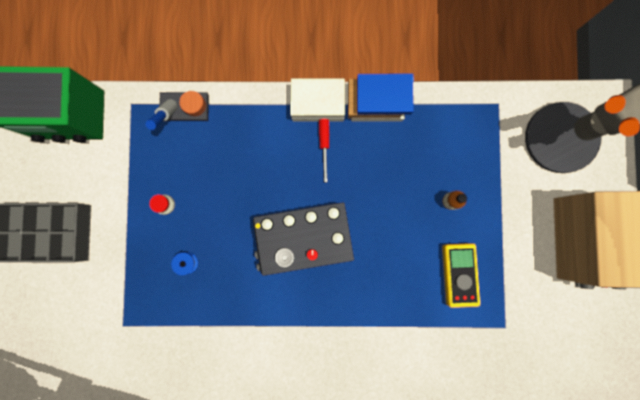

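View pics/scene0.png

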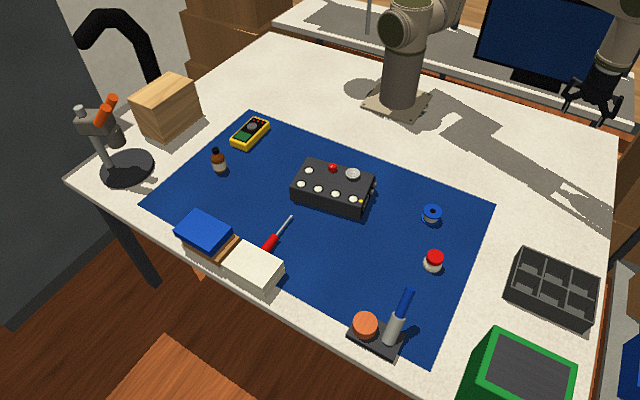

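The top view shows the case near (548, 23), with rivet 0 at px (267,225), the corner at (333,214) and rivet 4 at (337,239). The case yaw is about -80.7°. The scene view shows nothing above the row. I'll move over it with the fingers closed.

Request:
apply_moves:
  rows:
    - [-36,-29,0,0,0,0]
    - [-36,-29,0,0,0,0]
    - [-36,-29,0,0,0,0]
    - [-36,-29,0,0,0,0]
    - [-36,-29,0,0,0,0]
  fingers: 0

```text
time: 1.27
tool_pos: [281.7, 399.5, 231.5]
tcp_rot: [180.0, 0.0, 166.6]
ft_force: [1.3, 0.1, 0.7]
finger_gap: -0.3
grip_force: 0.0
```

Request:
apply_moves:
  rows:
    - [-36,-29,0,0,0,0]
    - [-36,-29,0,0,0,0]
    - [-36,-29,0,0,0,0]
    - [-36,-29,0,0,0,0]
    - [-36,-29,0,0,0,0]

```text
time: 1.9
tool_pos: [423.1, 216.5, 231.6]
tcp_rot: [180.0, 0.0, 166.5]
ft_force: [0.5, 1.0, -0.9]
finger_gap: -0.1
grip_force: 0.0
```

Request:
apply_moves:
  rows:
    - [-36,-29,0,0,0,0]
    - [-36,-29,0,0,0,0]
    - [-36,-29,0,0,0,0]
    - [-36,-29,0,0,0,0]
    - [-36,-29,0,0,0,0]

```text
time: 2.52
tool_pos: [564.4, 33.5, 231.5]
tcp_rot: [180.0, 0.0, 166.5]
ft_force: [0.8, 1.3, 0.4]
finger_gap: 0.1
grip_force: 0.0
```

Request:
apply_moves:
  rows:
    - [0,0,0,0,0,-0.13]
    - [0,0,0,0,0,-0.13]
    - [0,0,0,0,0,-0.138]
    - [0,0,0,0,0,0]
    - [0,0,0,0,0,0]

```text
time: 3.15
tool_pos: [563.5, 34.9, 231.3]
tcp_rot: [180.0, 0.0, -170.8]
ft_force: [0.2, 0.1, 0.3]
finger_gap: -0.2
grip_force: 0.0
```

Run:
```python
from h import *
s=sense();print(s['tool_pos'],s['tcp_rot'],s['time'],s['finger_gap'],s['ft_force'])
p,d=eyes.snapshot('wrist'); cv2.imwrite('pics/w0.png',p[...,::-1]); np.save('w0.npy',d)
for n in ['rivet%d_top'%i for i in range(5)]+['case']:
    for r in models.place_of(n,'wrist')[:2]: print(n,np.round(r['xyz']),round(r['confidence'],2))
hsv=cv2.cvtColor(p,cv2.COLOR_RGB2HSV)
m=((hsv[...,1]<60)&(hsv[...,2]>140)).astype(np.uint8)
n,l,st,c=cv2.connectedComponentsWithStats(m)
for i in range(1,n):
    if 100<st[i,4]<8000: print(c[i].round(),st[i],toworld('wrist',d,c[i],s).round(1))
```

```text
[563.54434382  34.91370415 231.32268016] [ 1.79999630e+02  2.67507201e-03 -1.70817606e+02] 3.15 -0.18547075745720676 [0.22871492 0.11219418 0.34863367]
rivet0_top [581. 108.  72.] 0.74
rivet0_top [629. 375.   2.] 0.73
rivet1_top [586.  56.  67.] 0.64
rivet2_top [599.   7.  70.] 0.67
rivet3_top [604. -48.  67.] 0.87
rivet4_top [548. -59.  70.] 0.76
case [545.  23.   7.] 0.86
[625.   3.] [600   0  40  11 234] [[326.8 342.7   1.5]]
[356. 127.] [ 334  105   45   46 1661] [[502.3  67.   68.3]]
[228. 151.] [216 140  24  24 453] [[546.1 -57.1  68.8]]
[330. 205.] [320 195  22  22 367] [[586.6  56.   69. ]]
[379. 205.] [369 195  21  21 340] [[578.1 107.9  68.1]]
[233. 206.] [222 196  22  22 381] [[604.1 -47.5  69. ]]
[282. 206.] [271 196  23  21 385] [[595.3   5.   69.6]]
[607. 319.] [ 552  208   88  192 7304] [[721.9 510.6   1.4]]
[548. 253.] [533 240  40  35 654] [[622.2 355.9  21.9]]
[250. 269.] [247 253   7  34 160] [[707.8 -29.3  20.2]]
[ 59. 346.] [   0  325  156   42 2891] [[ 904.1 -314.7    1.3]]
```

View pics/w0.png

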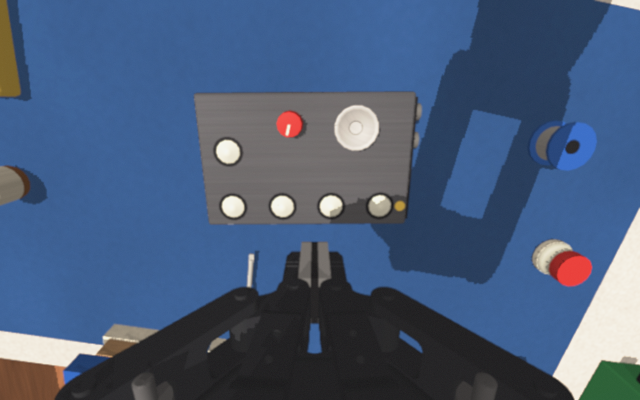

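All five rivets are visible, with tops at z≈69, which matches 63+6. Centres are r0 (578,108), r3 (604,-47.5) and r4 (546,-57), and the tool is already aligned with the case. Next I go above rivet 0 and descend.

Request:
apply_moves:
  rows:
    - [-13,35,0,0,0,0]
    - [-13,35.3,0,0,0,0]
    - [0,0,50,0,0,0]
    - [0,0,50,0,0,0]
    - [0,0,40,0,0,0]

```text
time: 4.12
tool_pos: [576.9, 108.6, 89.1]
tcp_rot: [180.0, -0.1, -170.6]
ft_force: [0.5, 0.1, 0.3]
finger_gap: -0.3
grip_force: 0.0
```

Request:
apply_moves:
  rows:
    - [0,0,8,0,0,0]
    - [0,0,6,0,0,0]
    - [0,0,3,0,0,0]
    - [0,0,0,0,0,0]
    - [0,0,0,0,0,0]

```text
time: 4.75
tool_pos: [578.5, 108.5, 75.4]
tcp_rot: [-180.0, 0.1, -170.7]
ft_force: [0.3, 0.7, 0.1]
finger_gap: 0.3
grip_force: 0.0
```

Request:
apply_moves:
  rows:
    - [0,0,3,0,0,0]
    - [0,0,3,0,0,0]
    - [0,0,1.5,0,0,0]
    - [0,0,1.5,0,0,0]
    - [0,0,0,0,0,0]

```text
time: 5.38
tool_pos: [577.8, 108.4, 65.2]
tcp_rot: [-180.0, 0.0, -170.7]
ft_force: [0.2, -0.3, -1.0]
finger_gap: 0.3
grip_force: 0.2
```

Run:
```python
from h import *
for i in range(3):
    p,d=eyes.snapshot('wrist'); s=sense();print(s['tool_pos'],s['ft_force'])
cv2.imwrite('pics/w1.png',p[...,::-1])
```

```text
[577.72142508 108.44024929  65.20105635] [ 0.58213915 -0.02576158  1.06841006]
[577.69976429 108.43820525  65.23071796] [0.16327787 0.7784626  0.12335991]
[577.66963728 108.44389184  65.20610781] [0.83112706 0.00475161 0.09600082]
```

View pics/w1.png

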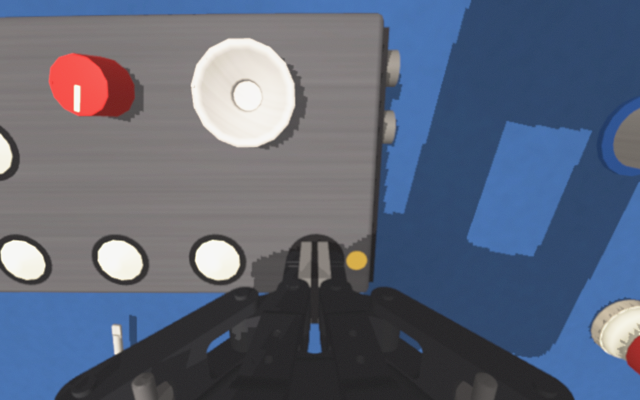

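The picture shows the fingertips over rivet 0 (px 315,258), with the yellow dot beside it at (357,260). I'll creep down until I feel the stop.

Request:
apply_moves:
  rows:
    - [0,0,0.5,0,0,0]
    - [0,0,0,0,0,0]
    - [0,0,0.4,0,0,0]
    - [0,0,0,0,0,0]
    - [0,0,0,0,0,0]

```text
time: 6.15
tool_pos: [577.8, 108.5, 64.4]
tcp_rot: [-180.0, -0.0, -170.6]
ft_force: [0.2, -0.2, 1.4]
finger_gap: -0.4
grip_force: 0.6
```

Run:
```python
from h import *
f=[]
for i in range(8):
    eyes.snapshot('wrist'); s=sense();f.append(s['ft_force'])
print(s['tool_pos'],np.mean(f,0))
```

```text
[577.7841892  108.43150837  64.38323367] [0.11284826 0.1681587  1.18585129]
```

Request:
apply_moves:
  rows:
    - [0,0,0.4,0,0,0]
    - [0,0,0,0,0,0]
    - [0,0,0.3,0,0,0]
    - [0,0,0,0,0,0]
    - [0,0,0,0,0,0]

```text
time: 7.18
tool_pos: [577.8, 108.4, 63.7]
tcp_rot: [-180.0, 0.0, -170.7]
ft_force: [-0.3, 0.3, 2.4]
finger_gap: 0.1
grip_force: 1.0
```

Run:
```python
from h import *
f=[]
for i in range(8):
    eyes.snapshot('wrist'); s=sense();f.append(s['ft_force'])
print(s['tool_pos'],np.mean(f,0))
```

```text
[577.78299444 108.43851251  63.71150323] [-0.42555434 -0.2121801   2.1681389 ]
```

Request:
apply_moves:
  rows:
    - [0,0,0.3,0,0,0]
    - [0,0,0,0,0,0]
    - [0,0,0.3,0,0,0]
    - [0,0,0,0,0,0]
    - [0,0,0,0,0,0]

```text
time: 8.2
tool_pos: [577.9, 108.5, 63.5]
tcp_rot: [-180.0, 0.0, -170.6]
ft_force: [-3.0, -0.4, 6.7]
finger_gap: -0.1
grip_force: 3.3
```

Run:
```python
from h import *
f=[]
for i in range(8):
    eyes.snapshot('wrist'); s=sense();f.append(s['ft_force'])
print(s['tool_pos'],np.mean(f,0))
```

```text
[577.88136095 108.4725349   63.53004685] [-2.79647787 -0.24464795  6.84762443]
```

Stop felt at z≈63.5 with 6.8 N, so rivet 0 is home. I'll back off 0.8 mm and slide.

Request:
apply_moves:
  rows:
    - [0,0,-0.8,0,0,0]
    - [0,-5,0,0,0,0]
    - [0,-5,0,0,0,0]
    - [0,-5,0,0,0,0]
    - [-0.1,-5,0,0,0,0]

```text
time: 9.22
tool_pos: [581.1, 88.2, 63.6]
tcp_rot: [-180.0, -0.0, -170.7]
ft_force: [-0.1, 0.2, 0.2]
finger_gap: -0.1
grip_force: 0.0
```

Request:
apply_moves:
  rows:
    - [0,-5,0,0,0,0]
    - [0,-5,0,0,0,0]
    - [0,-5,0,0,0,0]
    - [0,-5,0,0,0,0]
    - [-0.1,-5,0,0,0,0]

```text
time: 9.85
tool_pos: [585.5, 64.0, 64.1]
tcp_rot: [180.0, 0.0, -170.6]
ft_force: [-0.3, 1.4, 2.1]
finger_gap: -0.0
grip_force: 0.9
```

Request:
apply_moves:
  rows:
    - [0,-5,0,0,0,0]
    - [0,-5,0,0,0,0]
    - [0,0,0,0,0,0]
    - [0,0,0,0,0,0]
    - [-0.1,0,0,0,0,0]

```text
time: 10.48
tool_pos: [587.0, 54.1, 63.9]
tcp_rot: [-180.0, -0.0, -170.6]
ft_force: [0.1, -0.7, 1.2]
finger_gap: -0.3
grip_force: 0.7
```

Run:
```python
from h import *
p,d=eyes.snapshot('wrist'); s=sense();print(s['tool_pos'],s['ft_force'],s['time'])
cv2.imwrite('pics/w2.png',p[...,::-1])
c=eyes.get_calibration('wrist')
# heights map around expected rivet positions
v,u=np.mgrid[0:400:2,0:640:2]; uv=np.c_[u.ravel(),v.ravel()]
P=toworld('wrist',d,uv,s); ok=d[uv[:,1],uv[:,0]]>0
for n,q in zip(range(5),[(577.8,109.2),(586.6,56),(595.3,5),(604.1,-48),(546,-57)]):
    r=np.hypot(*(P[:,:2]-q).T); a=P[ok&(r<5),2]; b=P[ok&(r>16)&(r<20),2]
    print(n,len(a),np.median(a) if len(a) else 0,np.median(b) if len(b) else 0)
```

```text
[587.00002944  54.20933385  63.89991181] [ 0.44556323 -0.88338634 -0.20020944] 10.525
0 60 63.99049013457562 138.69552101393776
1 86 109.98862244712825 135.46583623120995
2 73 68.53024022381648 123.77366855072074
3 74 68.5584110726595 63.58548731315301
4 106 68.65309560065394 63.53602658319919
```

View pics/w2.png

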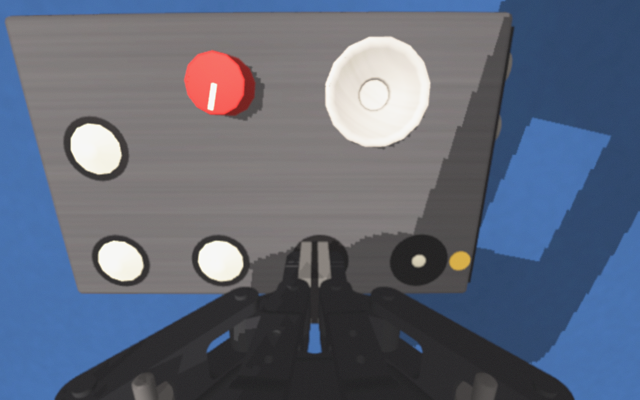

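Rivet 0 is home: at px (418,261) only its dome centre shows, and it reads z=64. The tips are over rivet 1. Continuing to the corner.

Request:
apply_moves:
  rows:
    - [0,-5,0,0,0,0]
    - [0,-5,0,0,0,0]
    - [0,-5,0,0,0,0]
    - [0,-5,0,0,0,0]
    - [-0.1,-5,0,0,0,0]

```text
time: 11.15
tool_pos: [591.2, 29.1, 63.8]
tcp_rot: [-180.0, -0.0, -170.7]
ft_force: [-0.2, 0.4, 0.3]
finger_gap: -0.3
grip_force: 0.0
```

Request:
apply_moves:
  rows:
    - [0,-5,0,0,0,0]
    - [0,-5,0,0,0,0]
    - [0,-5,0,0,0,0]
    - [0,-5,0,0,0,0]
    - [-0.1,-5,0,0,0,0]

```text
time: 11.78
tool_pos: [595.5, 4.4, 64.0]
tcp_rot: [-180.0, 0.0, -170.6]
ft_force: [0.9, 1.1, 0.8]
finger_gap: 0.2
grip_force: 0.6
```

Request:
apply_moves:
  rows:
    - [0,-5,0,0,0,0]
    - [0,-5,0,0,0,0]
    - [0,-5,0,0,0,0]
    - [0,-5,0,0,0,0]
    - [-0.1,-5,0,0,0,0]

```text
time: 12.4
tool_pos: [599.5, -20.1, 63.8]
tcp_rot: [-180.0, -0.0, -170.7]
ft_force: [-0.2, 0.4, 0.5]
finger_gap: -0.2
grip_force: 0.0
```

Request:
apply_moves:
  rows:
    - [0,-5,0,0,0,0]
    - [0,-5,0,0,0,0]
    - [0,-5,0,0,0,0]
    - [0,-5,0,0,0,0]
    - [-0.1,-4,0,0,0,0]

```text
time: 13.02
tool_pos: [603.7, -43.8, 64.1]
tcp_rot: [-180.0, 0.0, -170.6]
ft_force: [-0.3, 1.5, 1.5]
finger_gap: 0.0
grip_force: 0.7
```

```bash
cat > chk.py <<'E'
from h import *
p,d=eyes.snapshot('wrist'); s=sense();print(s['tool_pos'],s['ft_force'],s['time'])
cv2.imwrite('pics/w3.png',p[...,::-1])
v,u=np.mgrid[0:400:2,0:640:2]; uv=np.c_[u.ravel(),v.ravel()]
P=toworld('wrist',d,uv,s); ok=d[uv[:,1],uv[:,0]]>0
for n,q in zip(range(5),[(577.8,109.2),(586.6,56),(595.3,5),(604.1,-48),(546,-57)]):
    r=np.hypot(*(P[:,:2]-q).T); a=P[ok&(r<5),2]
    print(n,len(a),np.median(a) if len(a) else 0)
E
python3 chk.py
```

```text
[603.80800268 -44.37686243  64.1038311 ] [-0.13792439  0.15211011  0.11686045] 13.075
0 58 64.04118830533415
1 63 63.79125888860264
2 65 64.17670256914535
3 54 111.00817946296308
4 96 68.71761547551998
```

Rivets 0–2 are home. Finishing the corner rivet, then turning to the last.

Request:
apply_moves:
  rows:
    - [0,-3,0,0,0,0]
    - [0,-2,0,0,0,0]
    - [0,0,0,0,0,0]
    - [4,0,0,0,0,0]
    - [5,0,0,0,0,0]

```text
time: 13.7
tool_pos: [595.0, -49.8, 63.7]
tcp_rot: [-180.0, -0.0, -170.6]
ft_force: [0.5, -0.1, 1.1]
finger_gap: 0.0
grip_force: 0.0
```

Request:
apply_moves:
  rows:
    - [5,0,0,0,0,0]
    - [5,0,0,0,0,0]
    - [5,0,0,0,0,0]
    - [5,0,0,0,0,0]
    - [0,0,0,0,0,0]

```text
time: 14.32
tool_pos: [575.3, -53.1, 63.8]
tcp_rot: [180.0, -0.0, -170.7]
ft_force: [-0.5, -1.1, -0.4]
finger_gap: 0.1
grip_force: 0.0
```

```bash
python3 chk.py
```

```text
[575.60040478 -53.07413748  63.96752236] [-0.57524599 -0.26250272 -0.63928378] 14.375
0 49 64.23230859196431
1 56 64.04709599862504
2 7 63.97176187800516
3 0 0
4 81 68.75798298871196
```

Request:
apply_moves:
  rows:
    - [5,0,0,0,0,0]
    - [5,0,0,0,0,0]
    - [5,0,0,0,0,0]
    - [5,0,0,0,0,0]
    - [5,0,0,0,0,0]

```text
time: 15.0
tool_pos: [550.5, -57.2, 63.9]
tcp_rot: [180.0, -0.0, -170.6]
ft_force: [0.5, 0.2, 2.0]
finger_gap: 0.0
grip_force: 0.7
```

Request:
apply_moves:
  rows:
    - [4,0,0,0,0,0]
    - [2,0,0,0,0,0]
    - [0,0,0,0,0,0]
    - [0,0,0,0,0,0]
    - [0,0,-3,0,0,0]

```text
time: 15.62
tool_pos: [544.6, -58.0, 66.4]
tcp_rot: [180.0, -0.1, -170.6]
ft_force: [0.1, -0.1, 0.2]
finger_gap: -0.1
grip_force: 0.0
```

Request:
apply_moves:
  rows:
    - [0,0,-20,0,0,0]
    - [0,0,-40,0,0,0]
    - [0,0,-40,0,0,0]
    - [0,0,-40,0,0,0]
    - [0,0,0,0,0,0]

```text
time: 16.25
tool_pos: [547.5, -58.5, 211.4]
tcp_rot: [-179.9, 0.4, -170.6]
ft_force: [0.2, -0.2, -0.7]
finger_gap: 0.1
grip_force: 0.0
```

Request:
apply_moves:
  rows:
    - [-20,20,0,0,0,0]
    - [-20,20,0,0,0,0]
    - [0,20,0,0,0,0]
    - [0,20,0,0,0,0]
    - [0,0,0,0,0,0]

```text
time: 16.88
tool_pos: [570.6, 28.8, 206.5]
tcp_rot: [180.0, -0.0, -170.5]
ft_force: [0.5, 0.6, -0.4]
finger_gap: 0.2
grip_force: 0.0
```

```bash
python3 chk.py
```

```text
[570.93849804  27.98894541 206.74774587] [ 0.35456026 -0.22276122 -0.26259742] 16.925
0 16 64.68381368020259
1 19 64.35190234640231
2 18 64.31353304475351
3 21 64.34274299593469
4 22 64.09040194948737
```

View pics/w3.png

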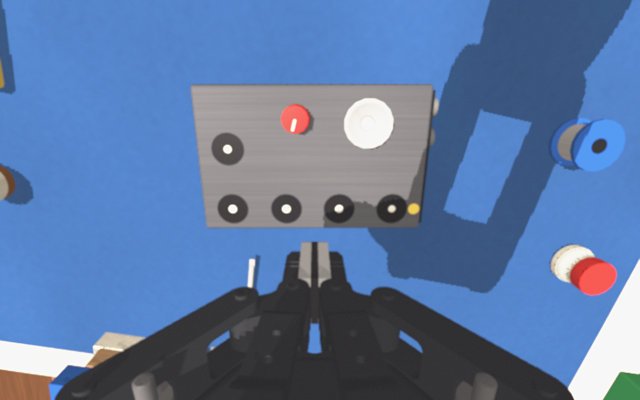

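All five rivets are down at z≈64 (px row 209 and (227,149)). The case and bystanders haven't moved, and the arm is clear.

```bash
python3 -c "
from bench import job
print(job.hand_in())"
```

```text
the job is handed in; nothing more can be done
None
```

I pressed all five rivets home in order in one light pass and brought the arm clear with the case and small things undisturbed; the job is handed in, but no verdict came back.

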